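# Nip a blade gauge in the lever tester and hold the lever at mid travel

### The arm

A 6-joint arm with a two-finger parallel gripper is mounted at the origin on a cart in front of the work surface, level with it; the furniture and walls round the work are solid. World frame = base frame: x ahead of the robot, y to its left, z up, the work surface at z = 0. Lengths are in mm, angles in rad, forces in N, time in s.
With the tool pointing down it reaches from about 400 to 925 mm from the base axis. Payload 12.5 kg.
Tool frame: the origin (TCP) lies at the very end of the fingers, on their centre line; the grasp point (between the pads) lies grip_depth behind it (grip_depth is the distance from the TCP to the grasp point, in mm); z points along the fingers, y is the line along which they close (so a half turn about z gives the same grasp; the last joint's range is limited). The gripper opens to 95 mm and grips with 3 to 60 N. Pads are 20 mm wide; open, the fingers measure 119 mm over their backs; the gripper's body (75 mm by 180 mm) begins 59 mm behind the grasp point.
Start: joints at [-1.446, 0.491, 1.559, -0, 1.092, -0.106], TCP at [142.995, -608.44, 214.661] pointing down, gripper open.
Joint ranges: [-3.1, 3.1], [-0.84, 2.19], [0.05, 2.79], [-1.13, 4.28], [0.06, 2.93], [-2.69, 2.69]. Speed limits (rad/s): [2.22, 2.22, 2.79, 3.14, 3.14, 3.14].

### API

Orientations are given as [roll, pitch, yaw] about the fixed x, y, z axes, in that order (R = Rz(yaw) Ry(pitch) Rx(roll)).
In Python, from cell import state, read_camera, job_done, grip_depth gives the robot as it stands.
- The arm moves only by the tool drive_tool, never from a script. Its argument "targets" is a list of rows, each an object with "jaw": the opening, from 0 (shut) to 1 (fully open); "travel": the shift along the tool's x, y, z in m, a list of three; "twist": the turn about the tool's z in rad. In form: [{"jaw": jaw, "travel": [tx, ty, tz], "twist": twist}, ...]. A call has 1 to 8 rows; each row is the pose to reach, as a shift and turn from the pose commanded when the call began, along the tool's axes at that moment; what a row does not reach only later rows make up. A row lasts 1/12 s, in which the tool goes at most 41.7 mm and 7.16 degrees, less where a joint would pass 70% of its speed; a pose out of reach is approached as far as the arm can. A call with a gripper value outside its range is refused whole. The fingers move at their own pace and stop on an object; the grip force is fixed at half the most. Time passes only in rows, so rows that repeat a pose let the fingers close. It gives the time, the measured TCP pose, the force, the opening and the grip force at its end, in the units of the state.
- state(): the state, without advancing time (a new reading comes with each control period).
- read_camera(name): name is "scene" or "top" or "wrist"; returns a dict with "frame" (480x640x3 uint8, red, green, blue), "fx", "fy", "cx", "cy" (pixels), "k1" (the pictures are not rectified: a ray, as slopes to the right and down, at radius r is drawn at 1 + k1 r^2 times it, then the intrinsics apply), "R" (3x3) and "t" (3): a world point X has camera coordinates R X + t. Camera axes: x right, y down, z forward; pixel columns grow to the right and rows downward; lengths in mm; the calibration is good to about 2 mm. A picture is of the moment at which its call begins. There is no depth.
- job_done(): hands the job in; it is judged then, once.
The state is a dict: "t": time; "joints": joint angles; "qvel": joint speeds; "tau": joint torques, N m; "eef_pos": TCP position; "tcp_rot": TCP orientation; "ft_force": force on the tool from outside, world axes, zero at the start; "moment": the same for the moment, N m; "opening": opening from 0.0 (shut) to 1.0 (fully open); "grip_force": force on a finger pad.
Only numpy, scipy, OpenCV 4.12 (cv2) and the standard library are available. Lean on these libraries where they do the work, as an engineer would, in place of code of your own. Each camera call takes 0.05 s, during which the arm holds its last target. There are 200 camera calls.

### The job

Take the blade gauge with the flat rectangular grip out of its wooden stand, put its blade down into the slot of the lever tester until it is fully home, and let go of it. Then press the lever's black paddle down until its pointer stands between the two ribs of the scale post, about half of its travel, so that the plunger nips the blade; do not push it on towards its lower stop, and finish while holding it there, without letting the lever up. Leave the gauge with the round grip, the two nearby brass weights and the yellow tape roll where they are.

Things in the scene. Friction and masses are not known exactly. Their poses are not given: they have to be found in the camera images.
- gauge_flat: Blade gauge with a flat rectangular aluminium grip, 122 mm tall, about 70 g. Origin: centre of the blade's lower end; z up along the blade; x along the blade's width. Blade 22 mm wide (x), 3 mm thick (y), from 0 to 84 mm; above it the grip, 26 mm (x) by 12 mm (y), from 82 to 122 mm; grip it across y. Starts upright in either of the stand's slots. Same either way round.
- gauge_round: The other gauge: same blade, but the grip is an upright cylinder 20 mm in diameter, 82 to 122 mm up. Stays in the stand.
- stand: Fixed wooden stand, 126 (x) by 52 (y) by 42 mm high, its position and yaw vary. Origin: centre of its underside. Two slots 25 x 4.8 mm at x = -32 and +32 mm, their floors 8 mm above the worktop; the gauges' x axes lie along the stand's x.
- tester: Fixed lever tester; position and yaw vary. Origin: on the worktop right under the slot. Base plate x -35 to 35, y -200 to 35 mm, 8 mm thick. Slot block x -22 to 22, y -14 to 26, top 40 mm up. Lever pivot at y -26, z 60 mm, brackets 68 mm high; lever runs to -y. Scale post x 16 to 21, y -194 to -170, 76 mm high. A gauge fully home has its grip 90 to 130 mm above the worktop.
- slot_floor (a point): Centre of the slot's floor, 8 mm above the worktop; a gauge fully home has its origin here, its x axis along the tester's x (either way round).
- slot_mouth (a point): Centre of the slot's mouth, 32 mm above its floor. The slot is 24 mm (tester's x) by 5 mm (y), upright, with a 2 mm chamfer round the mouth.
- lever (a joint): Lever angle in rad: 0 up (at rest), grows as the paddle goes down, 0.26 at the lower stop. Between the ribs means 0.10 to 0.16. A spring returns it: about 3 N at the paddle to start, 6 to 7 N at mid travel with a gauge in the slot.
- paddle_top (a point): Centre of the paddle's upper face, 120 mm from the pivot (at y = -146 of the tester), 68 mm above the worktop at rest; it sinks about 12 mm for each 0.1 rad. The black ribbed paddle is 36 (tester's x) by 44 mm (y); a steel pointer at its -y end moves past two dark ribs on the scale post, which mark mid travel.
- plunger: Sprung brass plunger, 8 mm in diameter, carried by the lever's lower leg, 18 mm above the worktop. As the lever goes down it moves to the tester's +y into the slot and presses the blade against the far side with 1 to 6 N between the ribs; its spring yields.
- weight_0: Brass knobbed weight, 36 mm diameter, 48 mm tall, standing to the right of the tester. Origin: centre of its underside. To be left alone.
- weight_1: Brass knobbed weight, 29 mm diameter, 41 mm tall, beside the other. To be left alone.
- yellow_tape: Roll of yellow tape, 67x62x20 mm, lying flat to the right. To be left alone.
Mind the look-alikes: they are no part of the job. What is shaped like the gauge_flat but blue or green is not meant.

How it is judged (in metres and radians):
On the way, in this order (a step that is already met when the one before it is completed fails the run):
1. the flat-gripped gauge stands fully home in the tester's slot, let go, with the lever still up (z of gauge_flat in the frame of slot_floor below 0.003 m and horizontal distance between gauge_flat and slot_floor below 0.004 m and angle between the x axis of gauge_flat and the x axis of tester, either way round below 0.15 rad and angle between gauge_flat's own z axis and vertical below 0.12 rad and contact force between the fingers and gauge_flat below 0.1 N and value of joint lever below 0.04 rad), for 0.2 s.
2. the lever is pressed to between the ribs and nips the blade (value of joint lever between 0.1 and 0.16 rad and contact force between gauge_flat and plunger above 0.7 N), for 0.2 s.
At the end, for the whole second after the job is handed in: The flat-gripped gauge stands in the tester's slot within 3 mm of its floor and is not touched by the fingers; the gripper is pressing the lever, which stays between 0.10 and 0.16 rad (pointer between the ribs), and the plunger presses on the blade with at least 0.7 N (all of step 2 and z of gauge_flat in the frame of slot_floor below 0.003 m and horizontal distance between gauge_flat and slot_floor below 0.004 m and angle between the x axis of gauge_flat and the x axis of tester, either way round below 0.15 rad and angle between gauge_flat's own z axis and vertical below 0.12 rad and contact force between the fingers and gauge_flat below 0.1 N and contact force between any of the fingers, the arm and tester above 1.5 N); the arm keeps its last pose, push and grip.
It fails at once if the lever is pushed well past the ribs, towards its lower stop (beyond 0.20 rad) (value of joint lever above 0.2 rad).
It fails at once if the round-gripped gauge, a weight or the tape roll is moved by more than 20 mm (distance of any of gauge_round, weight_0, weight_1, yellow_tape from where it was at the start of the episode above 0.02 m).
It also fails if it takes over 58 s, if anything falls off the work surface, if the arm or the gripper's body presses on something with over 40 N, if the wrist force passes 120 N, or if a joint passes its speed limit or range.

## Working session

There is one attempt and no reset: what is moved stays moved. The work goes in short steps, Python scripts to look and compute and a tool call to move; the robot and the scene stay as the last step left them, time stands still between calls to the robot, and variables do not carry over. Pictures are saved under pics/ and viewed, at most 10 in all, crops included, and the job is handed in when it is done.

Besides the shell and the picture viewer there is one more tool, called after "Emit:" in YAML: its name, and indented under it one key for each argument. drive_tool: Moves the arm, as the interface text tells. Its arguments: {"type":"object","properties":{"targets":{"type":"array"}},"required":["targets"]}

```bash
mkdir -p pics; cat > h.py <<'E'
import numpy as np, cv2
from cell import state, read_camera, job_done, grip_depth
def grab(n,f=None):
    c=read_camera(n)
    if f: cv2.imwrite(f,cv2.cvtColor(c["frame"],cv2.COLOR_RGB2BGR))
    return c
def ray(c,u,v):
    K=np.array([[c["fx"],0,c["cx"]],[0,c["fy"],c["cy"]],[0,0,1.]])
    p=cv2.undistortPoints(np.array([[[u,v]]],float),K,np.array([c["k1"],0,0,0,0.]))[0,0]
    R=np.array(c["R"]);t=np.array(c["t"])
    # one-term model
    d=R.T@np.array([p[0],p[1],1]); return -R.T@t,d/np.linalg.norm(d)
def plane(c,u,v,z):
    o,d=ray(c,u,v); return (o+d*(z-o[2])/d[2]).round(1)
def proj(c,X):
    R=np.array(c["R"]);p=R@np.array(X,float)+np.array(c["t"]);s=p[:2]/p[2];s=s*(1+c["k1"]*(s@s))
    return (s*[c["fx"],c["fy"]]+[c["cx"],c["cy"]]).round(1)
def two(c1,p1,c2,p2):
    o1,d1=ray(c1,*p1);o2,d2=ray(c2,*p2)
    s=np.linalg.lstsq(np.c_[d1,-d2],o2-o1,rcond=None)[0]
    a,b=o1+s[0]*d1,o2+s[1]*d2; return ((a+b)/2).round(1),np.linalg.norm(a-b).round(1)
E
python3 - <<'E'
from h import *
print(grip_depth,state())
for n in("scene","top"):
    c=grab(n,f"pics/{n}0.png"); print(n,c["fx"],c["k1"],(-np.array(c["R"]).T@np.array(c["t"])).round())
E
```

```text
18.8 {'t': 0.0, 'joints': array([-1.44563762e+00,  4.91597471e-01,  1.55943692e+00, -4.69476598e-06,
        1.09166548e+00, -1.05638762e-01]), 'qvel': array([ 4.80328558e-04,  9.79778007e-04, -4.53851030e-04,  2.00437807e-03,
       -4.58033300e-04, -3.18427387e-05]), 'tau': array([-3.87632845e-04, -6.12645864e+01, -2.58184004e+01,  6.91613881e-02,
        4.81963798e-02, -9.89821251e-05]), 'eef_pos': array([ 142.94001203, -608.20085001,  214.04250094]), 'tcp_rot': array([-3.14049117e+00, -1.12606694e-04,  2.30799571e-01]), 'ft_force': array([ 0.78765926, -0.38091867, -0.11609883]), 'moment': array([-0.00488354,  0.01267391, -0.00712326]), 'grip_force': 0.0, 'opening': 0.9991553157394211}
scene 555.7228289612256 0.04368814282744381 [ 67. 615. 674.]
top 613.3057459588396 -0.012162931838551425 [ 422.  -27. 1401.]
```

View pics/scene0.png

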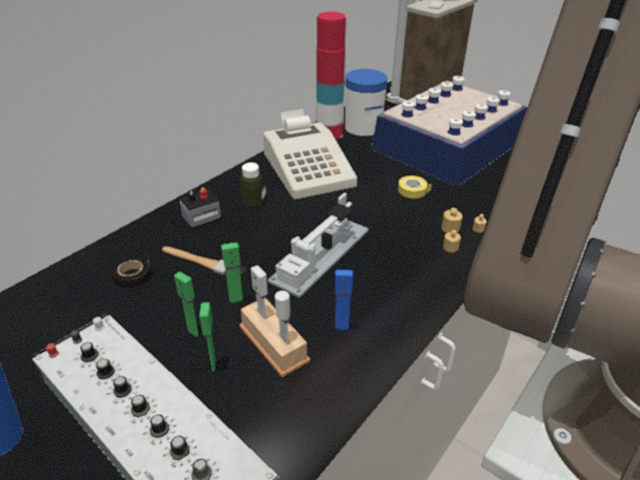

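View pics/top0.png

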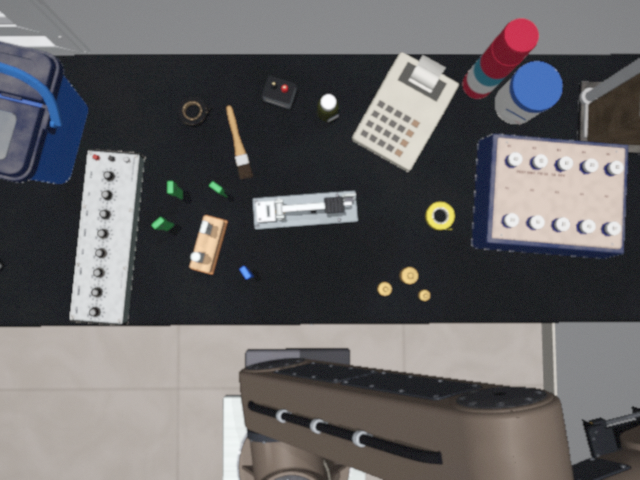

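The scene view shows the stand at about (274,335) with two aluminium gauges: a flat one at (260,280) and a round one at (283,305). Three green gauges stand at (186,300), (208,335) and (232,270), and a blue one at (343,300); these are look-alikes. The tester is at about (320,255). In the top view the flat gauge is at (207,227), the round one at (196,257), and the tester spans (252–358, 192–229). Next I'll confirm with an enlarged crop.

```bash
python3 - <<'E'
from h import *
t=cv2.imread("pics/top0.png");s=cv2.imread("pics/scene0.png")
a=cv2.resize(t[180:280,180:370],None,fx=4.2,fy=4.2,interpolation=cv2.INTER_CUBIC)[:, :798]
a=cv2.resize(t[185:280,182:367],None,fx=4,fy=4,interpolation=cv2.INTER_CUBIC)
cv2.imwrite("pics/topcrop.png",a)
b=cv2.resize(s[190:390,220:390],None,fx=3,fy=3,interpolation=cv2.INTER_CUBIC)
cv2.imwrite("pics/scenecrop.png",b)
E
```

```text
(no output)
```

View pics/topcrop.png

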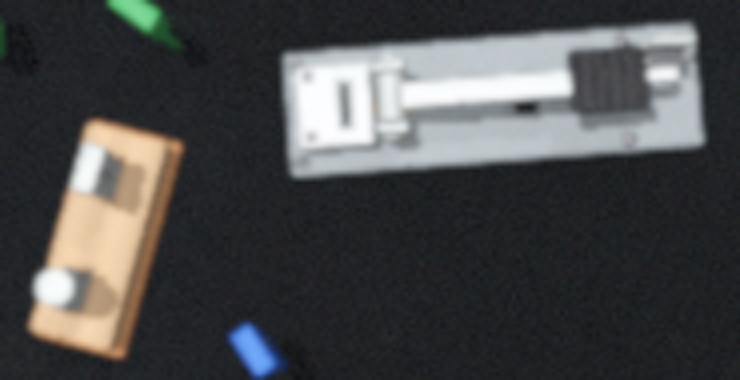

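View pics/scenecrop.png

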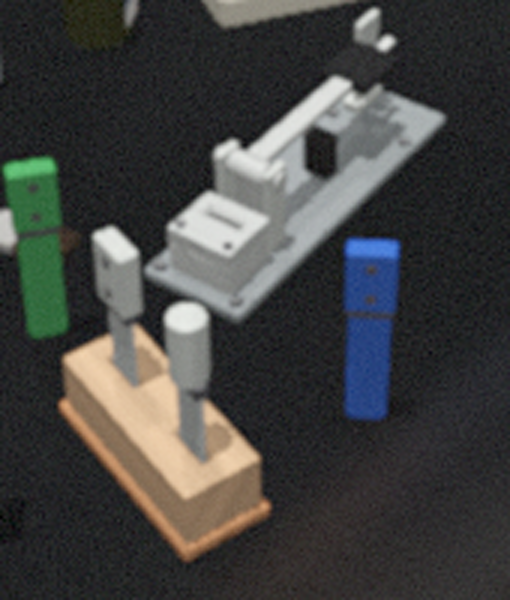

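The crop confirms the target. The silver flat rectangular grip, at crop (90,168), is gauge_flat. The silver round top at (55,287) is gauge_round. The blue and green ones stand free and are decoys. The tester's slot is at crop (345,104) and its paddle at (610,82).

```bash
python3 - <<'E'
from h import *
c=grab("top")
px=lambda x,y:(182+x/4-.4,185+y/4-.4)
P=lambda x,y,z:plane(c,*px(x,y),z)
for n,x,y,z in[("flat",90,168,130),("round",55,287,130),("sA",90,120,42),("sB",183,140,42),("sC",125,355,42),("sD",28,330,42),("slot",345,104,40),("b1",282,52,8),("b2",693,24,8),("b3",704,145,8),("b4",292,178,8),("paddle",610,82,68),("blue",257,350,122)]: print(n,P(x,y,z))
s=state();w=grab("wrist");R=np.array(w["R"]);print("wrist",-R.T@w["t"],R,w["fx"],w["k1"])
for X in ([100,-500,0],s["eef_pos"]): print(proj(w,X))
E
```

```text
flat [522.5 181.6 130. ]
round [460.9 199.3 130. ]
sA [556.2 196.2  42. ]
sB [544.8 144.6  42. ]
sC [425.9 176.1  42. ]
sD [439.9 229.7  42. ]
slot [564.6  54.7  40. ]
b1 [598.   92.6   8. ]
b2 [ 613.1 -142.5    8. ]
b3 [ 543.5 -148.     8. ]
b4 [525.8  86.8   8. ]
paddle [573.1 -91.7  68. ]
blue [427.8  95.7 122. ]
wrist [ 218.66492681 -590.44842433  383.72742678] [[ 2.28079453e-01 -9.73642489e-01 -2.58379688e-04]
 [-9.34856478e-01 -2.19067822e-01  2.79379053e-01]
 [-2.72071919e-01 -6.34790737e-02 -9.60180857e-01]] 411.7970662181824 0.013625914232513855
[195.5 227.3]
[315.8 305. ]
```

```bash
cat >> h.py <<'E'
def rel(X,yaw,frm=None):
    s=state();p,r=s["eef_pos"],s["tcp_rot"]
    from scipy.spatial.transform import Rotation as Ro
    d=Ro.from_euler("xyz",r).as_matrix().T@(np.array(X,float)-p)/1000
    tw=-(yaw-r[2]);tw=(tw+np.pi)%(2*np.pi)-np.pi
    print("t %.2f"%s["t"],"at",p.round(1),r.round(3),"F",s["ft_force"].round(1),"open %.3f grip %.1f"%(s["opening"],s["grip_force"]));print("travel",d.round(4),"twist",round(tw,4))
E
python3 -c "
from h import *
rel([450,-200,230],.23)"
```

```text
t 0.20 at [ 143.  -608.3  214.3] [-3.141 -0.     0.231] F [-0.6  0.2  0.5] open 1.004 grip 0.0
travel [ 0.3923 -0.3272 -0.0155] twist 0.0008
```

Emit:
drive_tool:
  targets:
    - {"jaw": 1,"travel": [0.392,-0.327,-0.016],"twist": 0}
    - {"jaw": 1,"travel": [0.392,-0.327,-0.016],"twist": 0}
    - {"jaw": 1,"travel": [0.392,-0.327,-0.016],"twist": 0}
    - {"jaw": 1,"travel": [0.392,-0.327,-0.016],"twist": 0}
    - {"jaw": 1,"travel": [0.392,-0.327,-0.016],"twist": 0}
    - {"jaw": 1,"travel": [0.392,-0.327,-0.016],"twist": 0}
    - {"jaw": 1,"travel": [0.392,-0.327,-0.016],"twist": 0}
    - {"jaw": 1,"travel": [0.392,-0.327,-0.016],"twist": 0}

```text
t: 0.87
eef_pos: [344.0, -340.4, 225.2]
tcp_rot: [3.141, -0.0, 0.23]
ft_force: [0.5, -0.8, -0.3]
opening: 0.998
grip_force: 0.0
```

Emit:
drive_tool:
  targets:
    - {"jaw": 1,"travel": [0.243,-0.354,-0.01],"twist": 0.5}
    - {"jaw": 1,"travel": [0.243,-0.354,-0.01],"twist": 0.5}
    - {"jaw": 1,"travel": [0.243,-0.354,-0.01],"twist": 0.5}
    - {"jaw": 1,"travel": [0.243,-0.354,-0.01],"twist": 0.5}
    - {"jaw": 1,"travel": [0.243,-0.354,-0.01],"twist": 0.5}
    - {"jaw": 1,"travel": [0.243,-0.354,-0.01],"twist": 0.5}
    - {"jaw": 1,"travel": [0.243,-0.354,-0.01],"twist": 0.5}
    - {"jaw": 1,"travel": [0.243,-0.354,-0.01],"twist": 0.5}

```text
t: 1.53
eef_pos: [457.2, -48.4, 232.6]
tcp_rot: [3.141, -0.0, -0.269]
ft_force: [1.2, -0.7, 0.6]
opening: 1.002
grip_force: 0.0
```

```bash
python3 -c "
from h import *
rel([522,150,235],-.277)"
```

```text
t 1.53 at [457.2 -48.4 232.6] [ 3.141 -0.    -0.269] F [ 1.2 -0.7  0.6] open 1.002 grip 0.0
travel [ 0.0097 -0.2085 -0.0024] twist 0.0076
```

Emit:
drive_tool:
  targets:
    - {"jaw": 1,"travel": [0.01,-0.208,-0.002],"twist": 0.008}
    - {"jaw": 1,"travel": [0.01,-0.208,-0.002],"twist": 0.008}
    - {"jaw": 1,"travel": [0.01,-0.208,-0.002],"twist": 0.008}
    - {"jaw": 1,"travel": [0.01,-0.208,-0.002],"twist": 0.008}
    - {"jaw": 1,"travel": [0.01,-0.208,-0.002],"twist": 0.008}
    - {"jaw": 1,"travel": [0.01,-0.208,-0.002],"twist": 0.008}
    - {"jaw": 1,"travel": [0.01,-0.208,-0.002],"twist": 0.008}

```text
t: 2.12
eef_pos: [521.8, 149.2, 233.8]
tcp_rot: [3.141, 0.001, -0.274]
ft_force: [-0.3, -0.5, -0.1]
opening: 1.0
grip_force: 0.0
```

```bash
python3 - <<'E'
from h import *
w=grab("wrist","pics/w1.png"); rel([522,182,235],-.277)
for X in ([522.5,181.6,130],[461,199,130],[564.6,54.7,40]): print(proj(w,X))
E
```

```text
t 2.17 at [521.6 147.8 233.9] [ 3.141e+00  1.000e-03 -2.750e-01] F [ 0.2 -0.3  0.2] open 0.999 grip 0.0
travel [-0.0089 -0.033  -0.0011] twist 0.0016
[269.7 252.9]
[272.2 335.5]
[407.8 137.5]
```

View pics/w1.png

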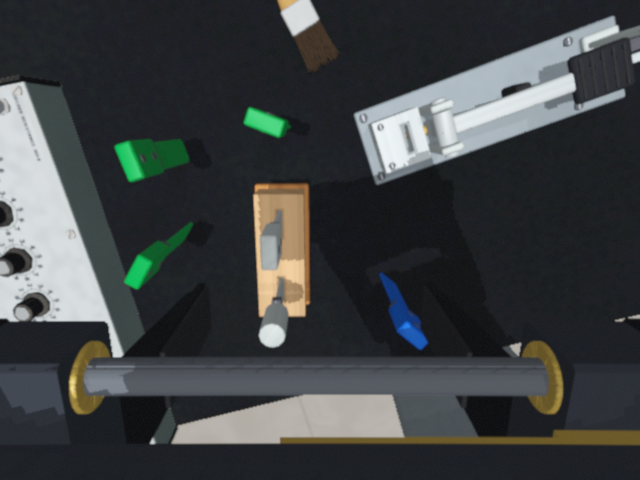

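The wrist view shows the flat gauge's grip at (270,253), the round one at (273,333), the stand at (280,250), and the tester's slot at (408,137).

```bash
python3 - <<'E'
from h import *
s=cv2.imread("pics/w1.png")
a=cv2.resize(s[200:290,240:320],None,fx=5,fy=5,interpolation=cv2.INTER_CUBIC)
b=cv2.resize(s[95:185,350:430],None,fx=5,fy=5,interpolation=cv2.INTER_CUBIC)
cv2.imwrite("pics/w1c.png",np.hstack([a,b]))
E
```

```text
(no output)
```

View pics/w1c.png

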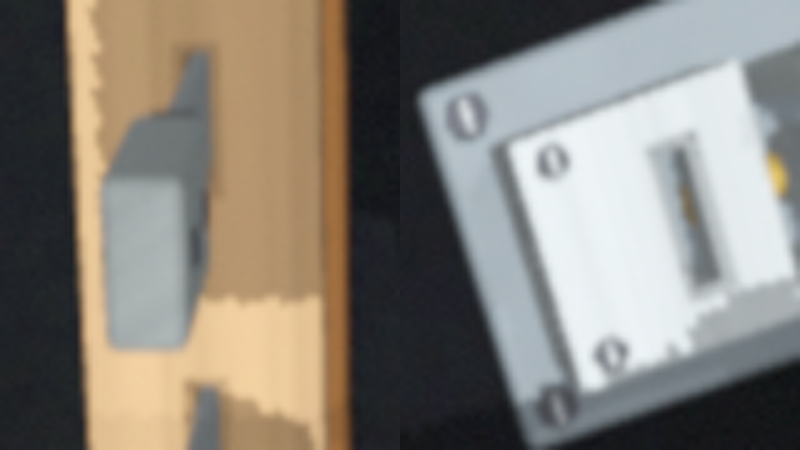

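The crop shows the grip's top face with corners (104,180), (186,178), (184,348), (108,350). The slot mouth's corners, measured within the right panel, are (247,148), (297,132), (338,285), (290,298).

```bash
python3 - <<'E'
from h import *
w=grab("wrist");rel([0,0,0],0)
g=lambda L,ox,oy,z:np.array([plane(w,ox+x/5-.4,oy+y/5-.4,z) for x,y in L])
G=g([(104,180),(186,178),(184,348),(108,350)],240,200,130);print(G,G.mean(0))
e=(G[0]-G[3]+G[1]-G[2]);print("gauge x yaw",np.arctan2(e[1],e[0]))
S=g([(247,148),(297,132),(338,285),(290,298)],350,95,40);print(S,S.mean(0))
e=S[0]-S[3]+S[1]-S[2];print("slot x yaw",np.arctan2(e[1],e[0]))
B=g([(110,147),(340,62),(172,388)],350,95,40);print(B);e=B[0]-B[2];print(np.arctan2(e[1],e[0]),np.linalg.norm(e)); e=B[0]-B[1];print(np.arctan2(-e[0],e[1]),np.linalg.norm(e))
b=g([(20,90),(132,447)],350,95,8);e=b[0]-b[1];print(b,np.arctan2(e[1],e[0]),np.linalg.norm(e))
# stand edges from wood mask: left edge of top, right edge of base
hsv=cv2.cvtColor(w["frame"],cv2.COLOR_RGB2HSV);m=(hsv[...,0]>8)&(hsv[...,0]<25)&(hsv[...,1]>60)&(hsv[...,2]>60)
P=[]
for v in range(200,300,4):
    u=np.where(m[v,240:320])[0]; P.append(plane(w,240+u[0]-.5,v,42)[:2])
P=np.array(P);vx,vy,_,_=cv2.fitLine(P.astype(np.float32),cv2.DIST_HUBER,0,.01,.01).ravel();print("stand yaw",np.arctan(vy/vx))
E
```

```text
t 2.22 at [521.5 147.  234.1] [ 3.141e+00  1.000e-03 -2.770e-01] F [-0.6  0.5 -0.2] open 1.001 grip 0.0
travel [-0.4613  0.2839  0.2345] twist -0.277
[[535.9 182.6 130. ]
 [533.1 171.7 130. ]
 [509.5 179.3 130. ]
 [512.2 189.7 130. ]] [522.675 180.825 130.   ]
gauge x yaw -0.3013191705094749
[[576.8  58.1  40. ]
 [577.   49.5  40. ]
 [550.4  48.   40. ]
 [550.5  56.4  40. ]] [563.675  53.     40.   ]
slot x yaw 0.06041787104680024
[[583.3  80.4  40. ]
 [586.   40.2  40. ]
 [541.1  79.5  40. ]]
0.02132378162952191 42.20959606534981
0.06706345843567026 40.29056961622658
[[596.4  89.8   8. ]
 [527.4  85.3   8. ]] 0.06512516333438588 69.14658342969665
stand yaw -0.26828474
```

```bash
python3 -c "
from h import *
rel([522.6,181.2,94],-.28)"
```

```text
t 2.22 at [521.5 147.  234.1] [ 3.141e+00  1.000e-03 -2.770e-01] F [-0.6  0.5 -0.2] open 1.001 grip 0.0
travel [-0.0082 -0.0333  0.14  ] twist 0.003
```

Emit:
drive_tool:
  targets:
    - {"jaw": 0.45,"travel": [-0.008,-0.033,0.02],"twist": 0.003}
    - {"jaw": 0.45,"travel": [-0.008,-0.033,0.05],"twist": 0.003}
    - {"jaw": 0.45,"travel": [-0.008,-0.033,0.06],"twist": 0.003}
    - {"jaw": 0.45,"travel": [-0.008,-0.033,0.06],"twist": 0.003}
    - {"jaw": 0.45,"travel": [-0.008,-0.033,0.06],"twist": 0.003}
    - {"jaw": 0.45,"travel": [-0.008,-0.033,0.06],"twist": 0.003}
    - {"jaw": 0.45,"travel": [-0.008,-0.033,0.06],"twist": 0.003}

```text
t: 2.8
eef_pos: [523.9, 180.7, 175.7]
tcp_rot: [-3.141, -0.002, -0.281]
ft_force: [0.4, 0.3, 0.2]
opening: 0.566
grip_force: 0.0
```

```bash
python3 -c "
from h import *
grab('wrist','pics/w2.png')
rel([522.6,181.2,94],-.28)"
```

```text
t 2.85 at [523.8 180.9 175.6] [-3.141e+00 -2.000e-03 -2.810e-01] F [ 0.5 -0.5  0.6] open 0.523 grip 0.0
travel [-0.0014  0.0001  0.0816] twist -0.0011
```

View pics/w2.png

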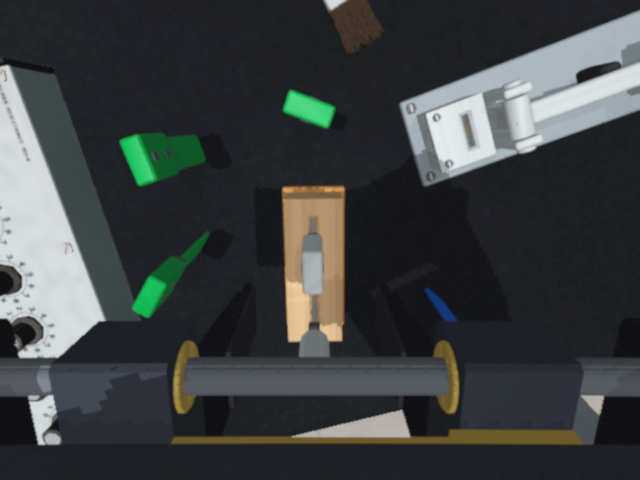

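The grip stands centred between the open fingers at (312,268), and the round gauge is clear at (314,342).

```bash
python3 - <<'E'
from h import *
w=grab("wrist");f=w["frame"][240:300,290:340].astype(int)
m=((f.max(2)-f.min(2))<25)&(f.min(2)>95)
v,u=np.where(m);print(len(u),cv2.minAreaRect(np.c_[u+290,v+240].astype(np.float32)))
(x,y),_,_=cv2.minAreaRect(np.c_[u+290,v+240].astype(np.float32));print(plane(w,x,y,130),proj(w,[522.6,181.2,130]),proj(w,[522.6,181.2,92]))
rel([522.6,181.2,94],-.28)
E
```

```text
1141 ((312.5, 269.5), (59.0, 21.0), 90.0)
[524.8 181.9 130. ] [314.8 272.8] [314.9 252.4]
t 2.90 at [523.7 181.  175.4] [-3.141e+00 -2.000e-03 -2.810e-01] F [-0.3 -0.3  0. ] open 0.488 grip 0.0
travel [-0.0012  0.0002  0.0814] twist -0.0008
```

Emit:
drive_tool:
  targets:
    - {"jaw": 0.4,"travel": [-0.001,-0.001,0.03],"twist": 0}
    - {"jaw": 0.4,"travel": [-0.001,-0.001,0.06],"twist": 0}
    - {"jaw": 0.4,"travel": [-0.001,-0.001,0.081],"twist": 0}
    - {"jaw": 0.4,"travel": [-0.001,-0.001,0.081],"twist": 0}
    - {"jaw": 0.4,"travel": [-0.001,-0.001,0.081],"twist": 0}
    - {"jaw": 0,"travel": [-0.001,-0.001,0.081],"twist": 0}
    - {"jaw": 0,"travel": [-0.001,-0.001,0.081],"twist": 0}
    - {"jaw": 0,"travel": [-0.001,-0.001,0.081],"twist": 0}

```text
t: 3.57
eef_pos: [523.2, 182.7, 94.8]
tcp_rot: [-3.141, -0.002, -0.28]
ft_force: [-0.2, -0.2, 0.5]
opening: 0.249
grip_force: 0.0
```

Emit:
drive_tool:
  targets:
    - {"jaw": 0,"travel": [0,0,0],"twist": 0}
    - {"jaw": 0,"travel": [0,0,0],"twist": 0}
    - {"jaw": 0,"travel": [0,0,0],"twist": 0}
    - {"jaw": 0,"travel": [0,0,0],"twist": 0}
    - {"jaw": 0,"travel": [0,0,0],"twist": 0}
    - {"jaw": 0,"travel": [0,0,0],"twist": 0}

```text
t: 4.07
eef_pos: [522.9, 182.6, 94.0]
tcp_rot: [-3.141, -0.001, -0.28]
ft_force: [-0.7, -1.1, 6.6]
opening: 0.125
grip_force: 30.0
```

Emit:
drive_tool:
  targets:
    - {"jaw": 0,"travel": [0,0,-0.01],"twist": 0}
    - {"jaw": 0,"travel": [0,0,-0.03],"twist": 0}
    - {"jaw": 0,"travel": [0,0,-0.06],"twist": 0}
    - {"jaw": 0,"travel": [0,0,-0.085],"twist": 0}
    - {"jaw": 0,"travel": [0,0,-0.085],"twist": 0}
    - {"jaw": 0,"travel": [0,0,-0.085],"twist": 0}

```text
t: 4.57
eef_pos: [522.9, 182.7, 179.8]
tcp_rot: [-3.14, -0.002, -0.28]
ft_force: [-0.1, 0.1, -0.9]
opening: 0.126
grip_force: 30.0
```

```bash
python3 -c "
from h import *
rel([564,53.5,179],.065)"
```

```text
t 4.57 at [522.9 182.7 179.8] [-3.14e+00 -2.00e-03 -2.80e-01] F [-0.1  0.1 -0.9] open 0.126 grip 30.0
travel [0.0752 0.1128 0.0009] twist -0.3451
```

Emit:
drive_tool:
  targets:
    - {"jaw": 0,"travel": [0.02,0.03,0],"twist": -0.1}
    - {"jaw": 0,"travel": [0.04,0.06,0],"twist": -0.2}
    - {"jaw": 0,"travel": [0.06,0.09,0],"twist": -0.3}
    - {"jaw": 0,"travel": [0.075,0.113,0],"twist": -0.345}
    - {"jaw": 0,"travel": [0.075,0.113,0.01],"twist": -0.345}
    - {"jaw": 0,"travel": [0.075,0.113,0.02],"twist": -0.345}
    - {"jaw": 0,"travel": [0.075,0.113,0.025],"twist": -0.345}
    - {"jaw": 0,"travel": [0.075,0.113,0.025],"twist": -0.345}

```text
t: 5.23
eef_pos: [562.2, 54.1, 151.4]
tcp_rot: [-3.141, 0.004, 0.065]
ft_force: [-0.2, 0.2, -1.3]
opening: 0.121
grip_force: 30.0
```

```bash
python3 - <<'E'
from h import *
w=grab("wrist","pics/w3.png"); s=grab("scene","pics/s3.png");rel([564,53.5,150],.065)
p=state()["eef_pos"]
print("slot",proj(w,[564,53.5,40]),proj(s,[564,53.5,40]))
print("tip",proj(w,[p[0],p[1],p[2]-86]),proj(s,[p[0],p[1],p[2]-86]))
a=cv2.imread("pics/w3.png");b=cv2.imread("pics/s3.png")
z=lambda i,c:cv2.resize(i[int(c[1])-60:int(c[1])+60,int(c[0])-40:int(c[0])+40],None,fx=5,fy=5,interpolation=cv2.INTER_CUBIC)
ca,cb=proj(w,[564,53.5,70]),proj(s,[564,53.5,60]);print(ca,cb)
cv2.imwrite("pics/c3.png",np.hstack([z(a,ca),z(b,cb)]))
E
```

```text
t 5.33 at [563.   54.2 152.9] [-3.142e+00  1.000e-03  6.600e-02] F [ 0.2  0.8 -1.3] open 0.125 grip 30.0
travel [0.001  0.0008 0.0029] twist 0.0008
slot [316.5 235.7] [295.2 263.1]
tip [315.3 248.1] [295.  251.7]
[316.6 248.1] [294.9 254.3]
```

View pics/c3.png

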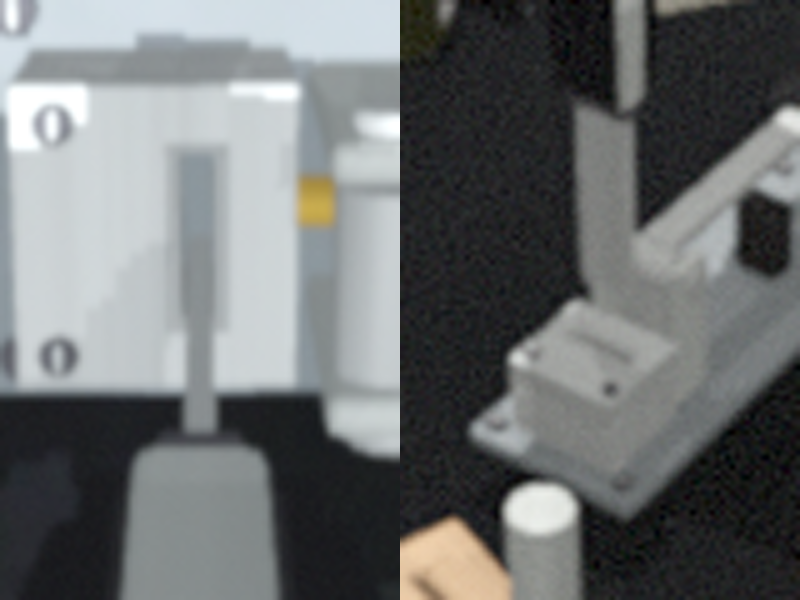

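The left panel shows the slot mouth at columns 168–228, rows 147–330, with the blade in line with it at columns 182–214 and its far tip edge at row 240.

```bash
python3 - <<'E'
from h import *
w=grab("wrist");P=lambda x,y,z:plane(w,276+x/5-.4,188+y/5-.4,z)
print("slot ends",P(198,147,40),P(198,330,40))
rel([563.9,54,94.5],.065);p=state()["eef_pos"]
print("tip edge",P(198,240,p[2]-86))
print("grip top near", P(132,447,p[2]+36),P(268,447,p[2]+36))
E
```

```text
slot ends [578.2  55.4  40. ] [551.3  53.6  40. ]
t 5.38 at [563.2  54.1 153.3] [3.142 0.    0.066] F [ 1.1  0.  -0.5] open 0.125 grip 30.0
travel [0.0007 0.0002 0.0588] twist 0.0008
tip edge [572.   54.9  67.3]
grip top near [589.9  60.6 189.3] [590.5  51.3 189.3]
```

```bash
python3 - <<'E'
from h import *
w=grab("wrist");s=grab("scene");p=state()["eef_pos"];yaw=.065;ux=np.array([np.cos(yaw),np.sin(yaw),0])
tip=p-[0,0,86]
f=lambda q:((q-[254,194]+.4)*5).round(); g=lambda q:((q-[276,188]+.4)*5).round()
for n,o,d in(("tip+x",tip,11),("tip-x",tip,-11),("slot+",np.array([564,54,40]),14),("slot-",np.array([564,54,40]),-14),("grip+",tip+[0,0,82],13)): print(n,"scene",f(proj(s,o+d*ux)),"wrist",g(proj(w,o+d*ux)))
print(w["frame"][225:262,314:317].mean((1,2)).round().astype(int).tolist())
E
```

```text
tip+x scene [181. 276.] wrist [201. 224.]
tip-x scene [232. 299.] wrist [201. 387.]
slot+ scene [175. 334.] wrist [200. 150.]
slot- scene [239. 364.] wrist [200. 340.]
grip+ scene [170.  80.] wrist [202. 434.]
[149, 149, 150, 150, 149, 149, 149, 149, 149, 147, 145, 143, 142, 142, 142, 142, 142, 142, 142, 142, 142, 142, 142, 142, 142, 142, 143, 143, 144, 145, 144, 144, 144, 143, 143, 143, 143]
```

Emit:
drive_tool:
  targets:
    - {"jaw": 0,"travel": [0.002,0,0.01],"twist": 0}
    - {"jaw": 0,"travel": [0.002,0,0.02],"twist": 0}
    - {"jaw": 0,"travel": [0.002,0,0.022],"twist": 0}
    - {"jaw": 0,"travel": [0.002,0,0.022],"twist": 0}
    - {"jaw": 0,"travel": [0.002,0,0.022],"twist": 0}

```text
t: 5.9
eef_pos: [565.3, 53.4, 131.0]
tcp_rot: [3.142, 0.001, 0.065]
ft_force: [0.2, 1.1, -0.6]
opening: 0.124
grip_force: 30.0
```

```bash
python3 - <<'E'
from h import *
w=grab("wrist","pics/w4.png"); s=grab("scene","pics/s4.png");rel([564,54,94.5],.065)
p=state()["eef_pos"];ux=np.array([np.cos(.065),np.sin(.065),0])
a=cv2.imread("pics/w4.png");b=cv2.imread("pics/s4.png")
z=lambda i,c:cv2.resize(i[int(c[1])-30:int(c[1])+30,int(c[0])-20:int(c[0])+20],None,fx=10,fy=10,interpolation=cv2.INTER_CUBIC)
ca,cb=proj(w,[564,53.5,45]),proj(s,[564,53.5,45])
o=lambda c:np.array([int(c[0])-20,int(c[1])-30])
for n,X in(("tip+",p-[0,0,86]+11*ux),("tip-",p-[0,0,86]-11*ux),("slot+",np.array([564,54,40])+14*ux),("slot-",np.array([564,54,40])-14*ux)): print(n,(proj(w,X)-o(ca)+.45)*10,(proj(s,X)-o(cb)+.45)*10)
print(o(ca),o(cb))
cv2.imwrite("pics/c4.png",np.hstack([z(a,ca),z(b,cb)]))
E
```

```text
t 6.00 at [565.5  53.4 131.5] [ 3.141 -0.     0.065] F [ 0.4 -0.  -1.3] open 0.125 grip 30.0
travel [-0.0015 -0.0007  0.037 ] twist -0.0003
tip+ [208.5 129.5] [149.5 275.5]
tip- [208.5 454.5] [249.5 321.5]
slot+ [197.5  85.5] [140.5 297.5]
slot- [197.5 490.5] [268.5 357.5]
[295 220] [275 231]
```

View pics/c4.png

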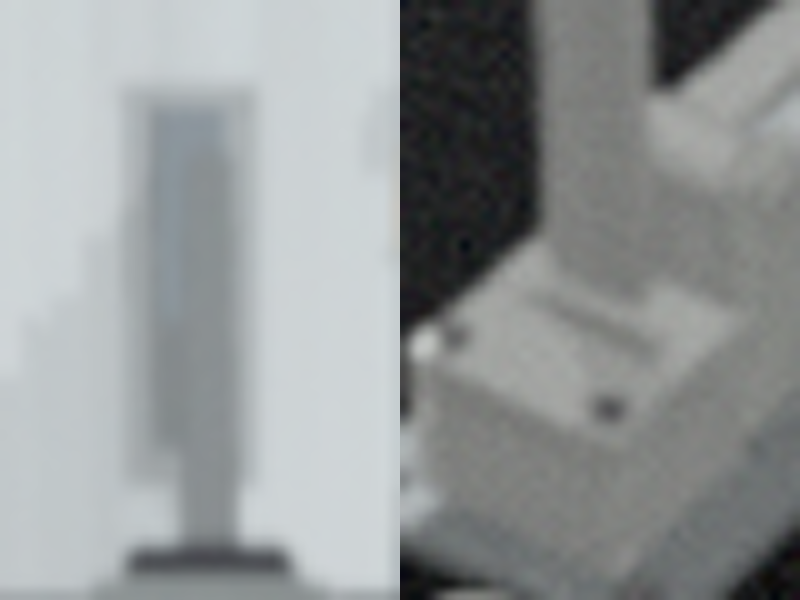

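The left panel shows the slot mouth at columns 125–257, rows 88–483, with the blade at columns 186–238, which is 1.5 mm too far along tool +y. In x it is centred. I'll shift it and descend.

Emit:
drive_tool:
  targets:
    - {"jaw": 0,"travel": [0,-0.0015,0],"twist": 0}
    - {"jaw": 0,"travel": [0,-0.0015,0],"twist": 0}
    - {"jaw": 0,"travel": [0,-0.0015,0.004],"twist": 0}
    - {"jaw": 0,"travel": [0,-0.0015,0.008],"twist": 0}
    - {"jaw": 0,"travel": [0,-0.0015,0.012],"twist": 0}
    - {"jaw": 0,"travel": [0,-0.0015,0.012],"twist": 0}
    - {"jaw": 0,"travel": [0,-0.0015,0.012],"twist": 0}

```text
t: 6.58
eef_pos: [565.1, 54.8, 118.9]
tcp_rot: [3.142, 0.001, 0.065]
ft_force: [0.7, 0.5, -0.8]
opening: 0.124
grip_force: 30.0
```

Emit:
drive_tool:
  targets:
    - {"jaw": 0,"travel": [0,0,0.006],"twist": 0}
    - {"jaw": 0,"travel": [0,0,0.012],"twist": 0}
    - {"jaw": 0,"travel": [0,0,0.018],"twist": 0}
    - {"jaw": 0,"travel": [0,0,0.022],"twist": 0}
    - {"jaw": 0,"travel": [0,0,0.022],"twist": 0}
    - {"jaw": 0,"travel": [0,0,0.022],"twist": 0}

```text
t: 7.08
eef_pos: [565.2, 54.9, 97.0]
tcp_rot: [3.142, 0.001, 0.065]
ft_force: [-0.6, -0.4, -0.3]
opening: 0.127
grip_force: 30.0
```

Emit:
drive_tool:
  targets:
    - {"jaw": 0,"travel": [0,0,0.001],"twist": 0}
    - {"jaw": 0,"travel": [0,0,0.002],"twist": 0}
    - {"jaw": 0,"travel": [0,0,0.003],"twist": 0}
    - {"jaw": 0,"travel": [0,0,0.004],"twist": 0}
    - {"jaw": 0,"travel": [0,0,0.004],"twist": 0}
    - {"jaw": 0,"travel": [0,0,0.004],"twist": 0}

```text
t: 7.58
eef_pos: [565.5, 54.9, 94.0]
tcp_rot: [3.141, -0.001, 0.065]
ft_force: [-1.5, 0.4, 6.0]
opening: 0.122
grip_force: 30.0
```

Contact at the expected height (94.0 mm, 6 N), so the gauge is home. Releasing.

Emit:
drive_tool:
  targets:
    - {"jaw": 0.4,"travel": [0,0,0],"twist": 0}
    - {"jaw": 0.4,"travel": [0,0,0],"twist": 0}
    - {"jaw": 0.4,"travel": [0,0,0],"twist": 0}
    - {"jaw": 0.4,"travel": [0,0,0],"twist": 0}
    - {"jaw": 0.4,"travel": [0,0,0],"twist": 0}
    - {"jaw": 0.4,"travel": [0,0,0],"twist": 0}
    - {"jaw": 0.4,"travel": [0,0,0],"twist": 0}

```text
t: 8.17
eef_pos: [565.3, 54.9, 93.3]
tcp_rot: [3.141, 0.0, 0.065]
ft_force: [0.5, -0.6, -0.6]
opening: 0.401
grip_force: 0.0
```

Emit:
drive_tool:
  targets:
    - {"jaw": 0.4,"travel": [0,0,-0.02],"twist": 0}
    - {"jaw": 0.4,"travel": [0,0,-0.05],"twist": 0}
    - {"jaw": 0.4,"travel": [0,0,-0.08],"twist": 0}
    - {"jaw": 0.4,"travel": [0,0,-0.08],"twist": 0}
    - {"jaw": 0.4,"travel": [0,0,-0.08],"twist": 0}

```text
t: 8.58
eef_pos: [565.8, 54.9, 174.7]
tcp_rot: [3.141, -0.003, 0.065]
ft_force: [-1.1, 0.1, 0.2]
opening: 0.403
grip_force: 0.0
```

```bash
python3 - <<'E'
from h import *
w=grab("wrist","pics/w5.png"); s=grab("scene","pics/s5.png")
ux=np.array([np.cos(.065),np.sin(.065)]);uy=np.array([-ux[1],ux[0]])
pad=np.array([564.2,54.2])-146*uy;print("paddle",pad)
rel([*pad,174],.065)
print(proj(w,[564.2,54.2,130]),proj(s,[564.2,54.2,130]),proj(w,[*pad,68]))
a=cv2.imread("pics/w5.png");b=cv2.imread("pics/s5.png")
z=cv2.resize(b[190:310,260:380],(400,400),interpolation=cv2.INTER_CUBIC)
a=cv2.resize(a[100:400,200:500],(400,400),interpolation=cv2.INTER_CUBIC)
cv2.imwrite("pics/c5.png",np.hstack([a,z]))
E
```

```text
paddle [573.68331887 -91.49168358]
t 8.68 at [564.9  54.9 172.7] [3.142e+00 1.000e-03 6.500e-02] F [-0.6  0.8  0.1] open 0.399 grip 0.0
travel [-0.0007  0.1466 -0.0013] twist -0.0003
[316.4 274. ] [293.7 221.9] [526. 243.]
```

View pics/c5.png

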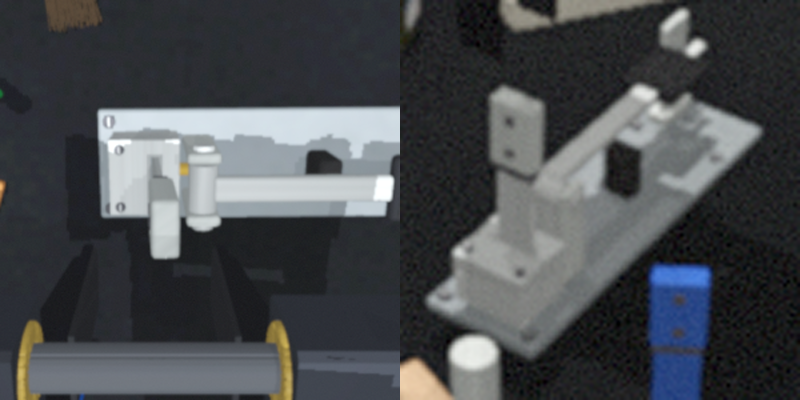

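The gauge stands upright and home in the slot (left crop (165,220), right crop (517,160)), and the lever is still up. Next I'll move over the paddle with the jaws shut.

Emit:
drive_tool:
  targets:
    - {"jaw": 0,"travel": [0,0.04,0],"twist": 0}
    - {"jaw": 0,"travel": [0,0.08,0],"twist": 0}
    - {"jaw": 0,"travel": [0,0.12,0],"twist": 0}
    - {"jaw": 0,"travel": [-0.001,0.147,0],"twist": 0}
    - {"jaw": 0,"travel": [-0.001,0.147,0.03],"twist": 0}
    - {"jaw": 0,"travel": [-0.001,0.147,0.06],"twist": 0}
    - {"jaw": 0,"travel": [-0.001,0.147,0.08],"twist": 0}
    - {"jaw": 0,"travel": [-0.001,0.147,0.08],"twist": 0}

```text
t: 9.35
eef_pos: [571.3, -91.5, 88.4]
tcp_rot: [-3.139, 0.008, 0.064]
ft_force: [-0.6, 0.2, -0.5]
opening: 0.003
grip_force: 0.0
```

Emit:
drive_tool:
  targets:
    - {"jaw": 0,"travel": [0,0,0.005],"twist": 0}
    - {"jaw": 0,"travel": [0,0,0.01],"twist": 0}
    - {"jaw": 0,"travel": [0,0,0.015],"twist": 0}
    - {"jaw": 0,"travel": [0,0,0.018],"twist": 0}
    - {"jaw": 0,"travel": [0,0,0.018],"twist": 0}
    - {"jaw": 0,"travel": [0,0,0.018],"twist": 0}

```text
t: 9.85
eef_pos: [573.9, -91.8, 75.7]
tcp_rot: [3.141, -0.0, 0.065]
ft_force: [0.5, 0.1, -0.1]
opening: 0.006
grip_force: 0.0
```

Emit:
drive_tool:
  targets:
    - {"jaw": 0,"travel": [0,0,0.002],"twist": 0}
    - {"jaw": 0,"travel": [0,0,0.004],"twist": 0}
    - {"jaw": 0,"travel": [0,0,0.006],"twist": 0}
    - {"jaw": 0,"travel": [0,0,0.006],"twist": 0}
    - {"jaw": 0,"travel": [0,0,0.006],"twist": 0}

```text
t: 10.27
eef_pos: [573.8, -91.9, 69.3]
tcp_rot: [3.142, 0.0, 0.065]
ft_force: [0.3, -0.4, -0.5]
opening: 0.006
grip_force: 0.0
```

Emit:
drive_tool:
  targets:
    - {"jaw": 0,"travel": [0,0,0.001],"twist": 0}
    - {"jaw": 0,"travel": [0,0,0.002],"twist": 0}
    - {"jaw": 0,"travel": [0,0,0.003],"twist": 0}
    - {"jaw": 0,"travel": [0,0,0.003],"twist": 0}
    - {"jaw": 0,"travel": [0,0,0.003],"twist": 0}

```text
t: 10.68
eef_pos: [574.0, -92.0, 66.5]
tcp_rot: [3.141, -0.0, 0.065]
ft_force: [-0.1, -1.1, 1.4]
opening: 0.004
grip_force: 1.2
```

Emit:
drive_tool:
  targets:
    - {"jaw": 0,"travel": [0,0,0.001],"twist": 0}
    - {"jaw": 0,"travel": [0,0,0.002],"twist": 0}
    - {"jaw": 0,"travel": [0,0,0.003],"twist": 0}
    - {"jaw": 0,"travel": [0,0,0.004],"twist": 0}
    - {"jaw": 0,"travel": [0,0,0.005],"twist": 0}
    - {"jaw": 0,"travel": [0,0,0.006],"twist": 0}
    - {"jaw": 0,"travel": [0,0,0.006],"twist": 0}
    - {"jaw": 0,"travel": [0,0,0.006],"twist": 0}

```text
t: 11.35
eef_pos: [573.9, -91.9, 60.4]
tcp_rot: [3.141, -0.0, 0.065]
ft_force: [1.1, -2.4, 3.1]
opening: 0.007
grip_force: 1.8
```

```bash
python3 -c "
from h import *
for i in range(4): grab('wrist','pics/w6.png'); rel([574,-92,53.5],.065)
grab('scene','pics/s6.png')"
```

```text
t 11.40 at [573.9 -91.9  60.4] [ 3.141 -0.     0.065] F [ 0.3 -4.1  4. ] open 0.005 grip 1.8
travel [0.0001 0.0001 0.0069] twist -0.0003
t 11.45 at [573.9 -91.9  60.4] [ 3.141 -0.     0.065] F [ 0.8 -2.7  3.4] open 0.005 grip 1.8
travel [0.0001 0.0001 0.0069] twist -0.0002
t 11.50 at [573.9 -91.9  60.4] [ 3.141 -0.     0.065] F [ 0.3 -3.1  2.9] open 0.004 grip 1.8
travel [0.0001 0.0001 0.0069] twist -0.0002
t 11.55 at [573.9 -91.9  60.4] [ 3.141 -0.     0.065] F [ 0.2 -3.   3.5] open 0.004 grip 1.8
travel [0.0001 0.0001 0.0069] twist -0.0002
```

Emit:
drive_tool:
  targets:
    - {"jaw": 0,"travel": [0,0,0.001],"twist": 0}
    - {"jaw": 0,"travel": [0,0,0.002],"twist": 0}
    - {"jaw": 0,"travel": [0,0,0.003],"twist": 0}
    - {"jaw": 0,"travel": [0,0,0.004],"twist": 0}
    - {"jaw": 0,"travel": [0,0,0.005],"twist": 0}
    - {"jaw": 0,"travel": [0,0,0.006],"twist": 0}
    - {"jaw": 0,"travel": [0,0,0.007],"twist": 0}
    - {"jaw": 0,"travel": [0,0,0.007],"twist": 0}

```text
t: 12.27
eef_pos: [573.9, -91.8, 53.3]
tcp_rot: [-3.142, -0.0, 0.065]
ft_force: [0.1, -1.0, 5.7]
opening: 0.005
grip_force: 3.2
```

```bash
python3 - <<'E'
from h import *
for i in range(3): w=grab('wrist','pics/w7.png'); rel([574,-92,53.5],.065)
s=grab('scene','pics/s7.png')
# pointer tip / rib check: changed pixels near the post, scene view, rest vs now
ux=np.array([np.cos(.065),np.sin(.065)]);uy=np.array([-ux[1],ux[0]])
T=lambda x,y,z:[*(np.array([564.2,54.4])+x*ux+y*uy),z]
for a in(0,.1,.13,.16):
    r=150; print(a,"pointer-ish",proj(s,T(8,-26-r*np.cos(a),60-r*np.sin(a))))
print("post",[proj(s,T(18,-182,z)) for z in(20,50,76)],"in wrist",[proj(w,T(18,-182,z)) for z in(20,50,76)])
for n in ("s5","s7"):
    g=cv2.cvtColor(cv2.imread(f"pics/{n}.png"),cv2.COLOR_BGR2GRAY);print(n);print(g[190:216:1,338:362:1])
E
```

```text
t 12.32 at [573.9 -91.8  53.4] [ 3.142 -0.     0.065] F [ 0.9 -1.7  7.3] open 0.003 grip 3.2
travel [ 0.0001  0.0002 -0.0001] twist -0.0002
t 12.37 at [573.9 -91.8  53.4] [-3.142 -0.     0.065] F [ 1.1 -1.9  6.2] open 0.003 grip 3.2
travel [ 0.0001  0.0002 -0.0001] twist -0.0002
t 12.42 at [573.9 -91.8  53.4] [ 3.142 -0.     0.065] F [ 0.4 -1.3  5.7] open 0.008 grip 3.2
travel [ 0.0001  0.0002 -0.0001] twist -0.0002
0 pointer-ish [345.3 206.3]
0.1 pointer-ish [344.8 212.8]
0.13 pointer-ish [344.6 214.7]
0.16 pointer-ish [344.3 216.7]
post [array([342. , 219.7]), array([342.5, 207.4]), array([342.9, 196.4])] in wrist [array([384.5, 245.7]), array([395.4, 264.8]), array([408.1, 287.1])]
s5
[[ 86  58  54  50  53  42  37  26  30  30  30  25  35  39  37  36  34  34
   40  30  33  36  34  49]
 [ 46  36  28  28  26  38  33  27  39  37  36  39  40  46  36  41  43  35
   38  38  37  39  38  39]
 [ 25  30  34  25  38  77  99  96  60  41  36  37  38  41  38  33  38  34
   45  40  44  40  24  38]
 [ 32  28  37  46  97 152 182 168 112  47  43  37  41  44  33  34  38  41
   39  43  37  42  38  36]
[... 4153 characters left out ...]
18  19  24  33  23  20  28  17  19  35  37  40  36  34  37  28  36
   35  28  32  36  44  35]
 [ 19   7  21  11  20  24  14  29  17  43  77  83  67  41  35  34  33  35
   29  35  35  22  30  30]
 [ 14  30  25  25  25  19  23  21  24  61 118 132 110  64  34  34  31  39
   31  25  19  40  30  23]
 [ 14  16  12  22  11  12  35  22  15  79 125 141 113  72  34  32  30  18
   31  29  13  19  25  19]
 [ 22  18  12  17  22  33  13  14  37  72 101 108  79  56  32  23  30  26
   26  26  12  35  15  33]
 [ 30  20  22  24  14  13  31  19  32  59  74  71  44  29  32  33  29  16
   21  22  28  29  11  37]
 [ 30  17  15  22   8  28  19  23  13  31  44  40  30  36  28  24  23  28
   27  17  27  26  24  25]]
```

The pointer sank about 8.3 px in the scene view (0.13 rad predicts 8.4), and the force of about 6.4 N matches mid travel. I'll hold briefly and hand in.

Emit:
drive_tool:
  targets:
    - {"jaw": 0,"travel": [0,0,0],"twist": 0}
    - {"jaw": 0,"travel": [0,0,0],"twist": 0}
    - {"jaw": 0,"travel": [0,0,0],"twist": 0}
    - {"jaw": 0,"travel": [0,0,0],"twist": 0}

```text
t: 12.8
eef_pos: [573.9, -91.8, 53.4]
tcp_rot: [3.142, -0.0, 0.065]
ft_force: [0.5, -1.8, 5.5]
opening: 0.005
grip_force: 3.2
```

```bash
python3 -c "
from h import *
rel([574,-92,53.5],.065); print(job_done())"
```

```text
t 12.80 at [573.9 -91.8  53.4] [ 3.142 -0.     0.065] F [ 0.5 -1.8  5.5] open 0.005 grip 3.2
travel [ 0.0001  0.0002 -0.0001] twist -0.0002
the job is handed in; nothing more can be done
None
```

I handed the job in at 12.8 s, with no verdict returned: the flat-gripped gauge is home in the tester's slot and released, and the gripper is holding the paddle down at about 0.13 rad, estimated from pointer movement, tool height and the roughly 6 N push.

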